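# Lock the end panel of a sewing caddy with its cam

### The job

Finish the flat-pack sewing caddy: gently slide the loose end panel in until the upright head of its bolt sits in the open mouth of the orange cam, then swing the cam's lever clockwise, roughly half a turn, until the cam has drawn the panel up firmly against both rubber buffers. Feel for it: stop as soon as it is firmly tight, without crushing the buffers, then let go, and leave the other things on the table alone.

Things in the scene. Friction and masses are not known exactly. Their poses are not given: they have to be found in the camera images.
- base: Fixed plywood caddy, open at one end: floor 190 x 214 mm, 12 mm thick; two sides (inner faces 95 mm either side of the cam's axis) and a far end rise to 60 mm; a 42 mm high divider stands 56 mm beyond the axis. Black rubber buffers on the ends of the sides face the panel. Origin at table height under the cam's axis; x points from the open end into the caddy (the way the panel is slid), z up.
- cam_axis (a point): Fixed point on the cam's vertical axis, 54 mm above the table; axes as base. The open end lies towards -x.
- cam (a joint): Angle of the orange spiral cam (about 62 mm across, hub and lever arm up to 54 mm above the table). Grows CLOCKWISE seen from above; at 0 its mouth faces the bolt. Starts at -0.2 to 0.25; range -0.3 to 4.0. The panel meets the buffers somewhere from 1.7 to 3.1 rad (their thickness varies, unseen) and is firmly tight about 0.5 rad later. It stays where it is left.
- panel: Loose plywood end panel standing on edge across the open end: 15 mm thick (x), 214 mm wide (y), 60 mm high, 0.3 to 0.55 kg; pushing it takes up to about 5 N. Origin at table height under the middle of the board; x points into the caddy. Two 8 mm dowels on its inner face already run in guides on the floor board, so it only slides along x, with 1.5 mm of play.
- panel_mid (a point): Middle of the panel board, 30 mm above the table, axes as panel.
- bolt_head (a point): Middle of the 8 mm thick upright steel head at the end of the panel's bolt, 25 mm above the table, 53 mm along x from the panel's middle; it starts 33 to 47 mm from the cam's axis. In the mouth it stops against the cam's hub about 20 mm from the axis; the hook catches it from 24 mm or less.
- jar_mid (a point): Middle of a clear glass jar with a white lid, 54 mm across and 75 mm high; bystander.
- tin_mid (a point): Middle of a round cork pin pot, 60 mm across and 45 mm high; bystander.
- case_mid (a point): Middle of a purple spectacle case, 150 x 56 x 34 mm; bystander.
- lever_knob (a point): Centre of the upright black knob (16 mm thick, free from 54 to 78 mm above the table) at the end of the cam's lever, 50 mm from the axis, 65 mm above the table. At cam angle 0 the lever points 100 degrees counterclockwise from base x and swings over the caddy. Moving the knob on takes 1 to 2 N when free, about 9 N more when tight (held still, less is felt); 16 N more crushes the buffers.
Things that resemble listed ones, but are neither listed nor needed, are in the scene too. Leave any turquoise look-alike of the panel alone.

How it is judged:
By the outcome, as a careful person would: the job done as asked, in the order asked, and still so for the second after the job is handed in, with the robot touching nothing.
It also fails if it takes over 70 s, if anything falls off the work surface, if the arm or the gripper's body presses on something with over 40 N, if the wrist force passes 120 N, or if a joint passes its speed limit or range.

### The arm

A 6-joint arm with a two-finger parallel gripper is mounted at the origin on the work surface. World frame = base frame: x ahead of the robot, y to its left, z up, the work surface at z = 0. Lengths are in m, angles in rad, forces in N, time in s.
With the tool pointing down it reaches from about 0.275 to 0.85 m from the base axis. Payload 19 kg.
Tool frame: the origin (TCP) lies between the finger pads; the fingertips stand 11 mm ahead of it and the grasp point (between the pads) lies 8 mm behind it; z points along the fingers, y is the direction in which the jaws open and shut (so a half turn about z gives the same grasp; the last joint's range is limited). The gripper opens to 85 mm and grips with 20 to 120 N. Pads are 22 mm wide; open, the fingers measure 114 mm over their backs; the gripper's body (76 mm by 85 mm) begins 54 mm behind the grasp point. The pads swing forward as they close: fully open they stand 13 mm farther back than shut.
Start: joints at [-1.299, 0.15, 1.437, -0, 1.554, -0.134], TCP at [0.227, -0.528, 0.242] pointing down, gripper open.
Joint ranges: [-2.8, 2.8], [-0.68, 2.1], [0.12, 2.68], [-1.39, 4.53], [0.16, 2.79], [-2.81, 2.81]. Speed limits (rad/s): [1.89, 1.89, 2.22, 3.01, 3.01, 3.01].

### API

Orientations are given as [roll, pitch, yaw] about the fixed x, y, z axes, in that order (R = Rz(yaw) Ry(pitch) Rx(roll)).
In Python, from plant import ctrl gives the robot as it stands.
- The arm moves only by the shell command python3 -m crank 'ROWS' [FORCE]. ROWS is JSON, a list of rows, each an object with "linear": the shift along the tool's x, y, z normalised to -1 to 1, where 1 is 0.1 m, a list of three; "turn": the turn, a rotation vector about the tool's x, y, z normalised to -1 to 1, where 1 is 90 degrees, a list of three; "jaw": the opening, from -1 (shut) to 1 (fully open). A call has 1 to 12 rows; each row is the pose to reach, as a shift and turn from the pose commanded when the call began, along the tool's axes at that moment; what a row does not reach only later rows make up. A row lasts 1/12 s, in which the tool goes at most 41.7 mm and 7.16 degrees, less where a joint would pass 70% of its speed; a pose out of reach is approached as far as the arm can. A call with a number of a shift or a turn outside -1 to 1 is refused whole. A call with a gripper value outside its range is refused whole. The fingers move at their own pace and stop on an object; FORCE is the grip in N (left out, the last holds). Time passes only in rows, so rows that repeat a pose let the fingers close. It gives the time, the measured TCP pose, the force and the opening at its end, in the units of the state.
- ctrl.state(): the state, without advancing time (a new reading comes with each control period).
- ctrl.grab_frame(name): name is "side" or "top" or "wrist"; returns (picture, depth): 384x512x3 uint8, red, green, blue; 384x512 float32, m along the optical axis (not along the pixel's ray), 0 where there is no reading.
- ctrl.get_calibration(name): a dict with "fx", "fy", "cx", "cy" (pixels), "k1" (the pictures are not rectified: a ray, as slopes to the right and down, at radius r is drawn at 1 + k1 r^2 times it, then the intrinsics apply), "world_from_camera" (4x4, takes a point from camera to world coordinates); the wrist camera has in their place "hand_eye" (4x4, takes a point from camera to tool coordinates, whose origin is the TCP and whose axes are the flange's). Camera axes: x right, y up, looking along -z (the intrinsics and any distortion apply to the point x, -y, -z); pixel columns grow to the right and rows downward; lengths in m; the calibration is good to about 2 mm. A picture is of the moment at which its call begins: read the wrist's pose just before it. get_calibration takes no time and is no camera call.
- ctrl.job_done(): hands the job in, once; it reports no verdict.
The state is a dict: "t": time; "q": joint angles; "qvel": joint speeds; "joint_torque": joint torques, N m; "position": TCP position; "ee_rot": TCP orientation; "ft_force": force on the tool from outside, world axes, zero at the start; "ft_torque": the same for the moment, N m; "grip_width": finger opening in m.
Only numpy, scipy, OpenCV 4.12 (cv2) and the standard library are available. Lean on these libraries where they do the work, as an engineer would, in place of code of your own. Each camera call takes 0.05 s, during which the arm holds its last target. There are 200 camera calls.

## Working session

There is one attempt and no reset: what is moved stays moved. The work goes in short steps, Python scripts to look and compute and a shell command to move; the robot and the scene stay as the last step left them, time stands still between calls to the robot, and variables do not carry over. Pictures are saved under pics/ and viewed, about 8 in all and at most 12, crops included, and the job is handed in when it is done.

```bash
ls; mkdir -p pics; cat > h.py <<'E'
import numpy as np, cv2
from plant import ctrl
from scipy.spatial.transform import Rotation as R
def wfc(name, st=None):
    c=ctrl.get_calibration(name)
    if 'world_from_camera' in c: return c,np.array(c['world_from_camera'])
    T=np.eye(4);T[:3,:3]=R.from_euler('xyz',st['ee_rot']).as_matrix();T[:3,3]=st['position']
    return c,T@np.array(c['hand_eye'])
def rays(name,uv,st=None):
    c,T=wfc(name,st)
    K=np.array([[c['fx'],0,c['cx']],[0,c['fy'],c['cy']],[0,0,1.]])
    p=cv2.undistortPoints(np.array(uv,float).reshape(-1,1,2),K,np.array([c['k1'],0,0,0.])).reshape(-1,2)
    d=np.c_[p[:,0],-p[:,1],-np.ones(len(p))]@T[:3,:3].T
    return T[:3,3],d
def onz(name,uv,z,st=None):
    o,d=rays(name,uv,st); z=np.broadcast_to(z,len(d)); return o+d*((z-o[2])/d[:,2])[:,None]
def depthpt(name,uv,dep,st=None):
    o,d=rays(name,uv,st); return np.array([o+di*dep[int(v),int(u)] for di,(u,v) in zip(d,uv)])
E
python3 - <<'E'
from h import *
for n in('side','top'):
    im,d=ctrl.grab_frame(n); np.savez(f'{n}0.npz',im=im,d=d); cv2.imwrite(f'pics/{n}0.png',im[:,:,::-1])
    print(wfc(n)[1][:3].round(3).tolist())
s=ctrl.state(); print(s)
E
```

```text
pics
[[-0.896, 0.269, -0.354, 0.199], [-0.444, -0.553, 0.705, 0.592], [-0.006, 0.789, 0.615, 0.578]]
[[0.027, 0.994, -0.109, 0.411], [-1.0, 0.029, 0.012, -0.007], [0.015, 0.108, 0.994, 0.821]]
{'t': 0.1, 'q': array([-1.29898954e+00,  1.50944839e-01,  1.43793253e+00, -2.00199279e-05,
        1.55379382e+00, -1.33989042e-01]), 'qvel': array([-0.00120439, -0.00126052, -0.00318164, -0.0001454 , -0.00012394,
       -0.00057252]), 'joint_torque': array([ 5.07932418e-03, -7.14386988e+01, -5.71795356e+01, -1.02924730e-04,
        7.12041627e-03,  1.10052332e-05]), 'position': array([ 0.22690929, -0.52811812,  0.24174793]), 'ee_rot': array([-3.14052111e+00, -1.24242714e-04,  4.05796109e-01]), 'ft_force': array([ 0.80481902, -0.45986837,  0.16103138]), 'ft_torque': array([0.02299829, 0.02732528, 0.02982312]), 'grip_width': 0.08537435967105036}
```

View pics/top0.png

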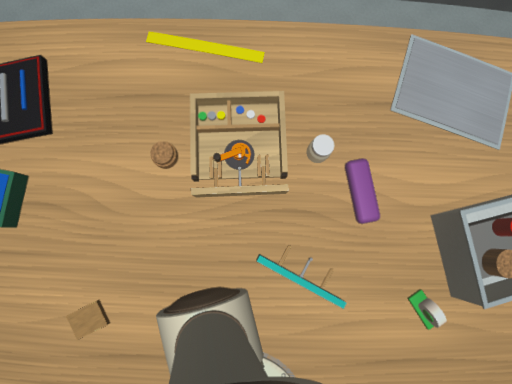

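View pics/side0.png

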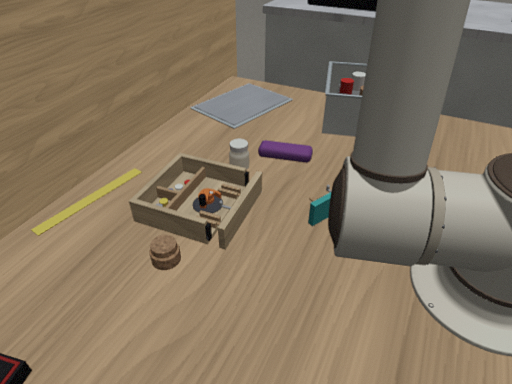

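Top view: the open caddy is around (238,145) with its orange cam at (238,154), black knob at about (217,157), and the plywood panel at row ~189 (columns 192–288). There are two panel candidates: the plywood one at (240,189), dowels in the guides, and the turquoise one at (300,280). The plywood one fits and the turquoise one is the look-alike. The side view agrees. I'll confirm in a crop.

```bash
python3 - <<'E'
from h import *
z=np.load('top0.npz'); im=z['im']; d=z['d']
c=im[80:205,175:305]; cv2.imwrite('pics/crop0.png',cv2.resize(c,None,fx=5.5,fy=4.7,interpolation=cv2.INTER_CUBIC)[:,:,::-1])
b=im.astype(int)
hsv=cv2.cvtColor(im,cv2.COLOR_RGB2HSV)
box=np.zeros(im.shape[:2],bool); box[80:205,175:305]=1
m=box&(hsv[...,2]<60)
n,l,s,ce=cv2.connectedComponentsWithStats(m.astype(np.uint8))
for i in range(1,n):
    if s[i,4]>6: print(s[i],ce[i], np.median(d[l==i]), depthpt('top',[ce[i]],d)[0].round(4))
# corners by hand heights
for nm,uv,h in [('panelL',(192,189),.06),('panelR',(288,189),.06),('nearL',(191,176),.06),('farL',(191,95),.06),('farR',(285,93),.06)]:
    print(nm,onz('top',[uv],h)[0].round(4),depthpt('top',[uv],d)[0].round(4))
E
```

```text
[216 157   4   4   8] [217.75 159.  ] 0.7588446 [0.565  0.0661 0.0788]
[281 173   5   5  16] [283.5  175.25] 0.7784959 [ 0.5383 -0.0791  0.0509]
[193 176   6   5  24] [195.125      178.04166667] 0.77989376 [0.526  0.1171 0.0528]
panelL [0.5005 0.1217 0.06  ] [0.5005 0.1217 0.0603]
panelR [ 0.5065 -0.0887  0.06  ] [ 0.5065 -0.0886  0.0606]
nearL [0.5292 0.1253 0.06  ] [0.5303 0.1265 0.0528]
farL [0.7156 0.135  0.06  ] [0.7158 0.1351 0.0594]
farR [ 0.7269 -0.0787  0.06  ] [ 0.7509 -0.0842  0.0021]
```

View pics/crop0.png

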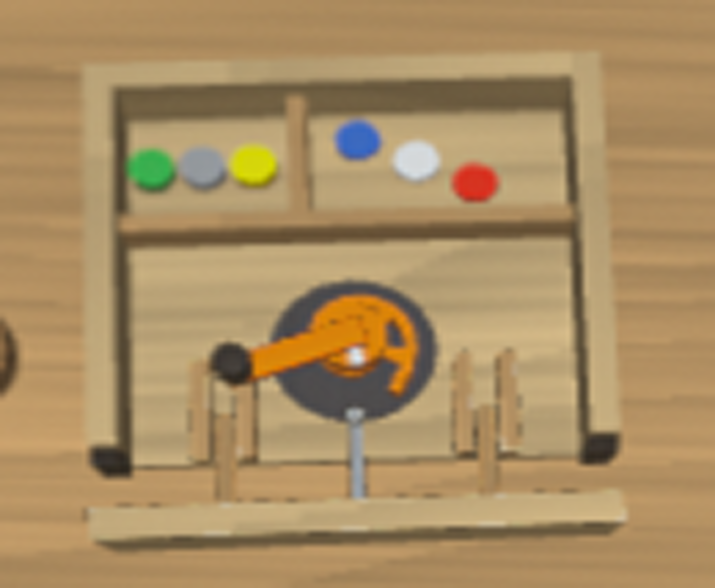

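The crop confirms it: plywood panel at row ~510, bolt head at about (355,415), cam screw at (356,355), knob at (232,363), buffers at (110,460) and (600,447). Next I'll work out positions and the wrist camera's placement.

```bash
cat >> h.py <<'E'
def rows_to(pos,yaw,frm=None):
    "tool-down target -> linear/turn in move units from commanded pose frm=(pos,yaw)"
    if frm is None:
        s=ctrl.state(); frm=(s['position'],s['ee_rot'][2])
    p,y=np.array(frm[0]),frm[1]
    M=(R.from_euler('z',y)*R.from_euler('x',np.pi)).as_matrix()
    dl=M.T@(np.array(pos)-p)/0.1; dy=(yaw-y+np.pi)%(2*np.pi)-np.pi
    return dl.round(3), round(-dy/(np.pi/2),4)
E
python3 - <<'E'
from h import *
print(np.array(ctrl.get_calibration('wrist')['hand_eye']).round(3), {k:v for k,v in ctrl.get_calibration('wrist').items() if k!='hand_eye'})
f=lambda u,v:(175+u/5.5-.4,80+v/4.7-.4)
for nm,uv,h in [('hub',(356,355),.056),('knob',(232,362),.078),('head',(355,415),.035),('pL',(90,518),.06),('pR',(625,505),.06)]:
    print(nm,onz('top',[f(*uv)],h)[0].round(4))
print(rows_to([.44,.015,.24],.04))
E
for i in 1 2; do :; done
python3 -m crank '[{"linear":[1,-1,0],"turn":[0,0,0],"jaw":1},{"linear":[1,-1,0],"turn":[0,0,0],"jaw":1},{"linear":[1,-1,0],"turn":[0,0,0],"jaw":1},{"linear":[1,-1,0],"turn":[0,0,0],"jaw":1}]'
```

```text
[[ 0.     0.961  0.276  0.071]
 [ 1.    -0.     0.    -0.   ]
 [ 0.     0.276 -0.961 -0.132]
 [ 0.     0.     0.     1.   ]] {'fx': 287.85879704394694, 'fy': 287.85879704394694, 'cx': 261.52096848728905, 'cy': 190.4926820598627, 'k1': 0.0023172046782647645}
hub [0.5799 0.0206 0.056 ]
knob [0.5703 0.0685 0.078 ]
head [0.5549 0.0208 0.035 ]
pL [0.4986 0.1239 0.06  ]
pR [ 0.5109 -0.0891  0.06  ]
(array([ 4.102, -4.149,  0.017]), np.float64(0.2329))
t: 0.43
position: [0.2804, -0.3932, 0.2422]
ee_rot: [-3.141, -0.001, 0.407]
ft_force: [-0.6, 0.1, -0.6]
grip_width: 0.0856
```

```bash
python3 -m crank '[{"linear":[1,-1,0],"turn":[0,0,0.06],"jaw":1},{"linear":[1,-1,0],"turn":[0,0,0.06],"jaw":1},{"linear":[1,-1,0],"turn":[0,0,0.06],"jaw":1},{"linear":[1,-1,0],"turn":[0,0,0.06],"jaw":1}]'
python3 -m crank '[{"linear":[1,-0.8,0],"turn":[0,0,0.1],"jaw":1},{"linear":[1,-0.8,0],"turn":[0,0,0.1],"jaw":1},{"linear":[1,-0.8,0],"turn":[0,0,0.1],"jaw":1},{"linear":[1,-0.8,0],"turn":[0,0,0.1],"jaw":1}]'
python3 -m crank '[{"linear":[1,-0.8,0],"turn":[0,0,0.073],"jaw":1},{"linear":[1,-0.8,0],"turn":[0,0,0.073],"jaw":1},{"linear":[1,-0.8,0],"turn":[0,0,0.073],"jaw":1},{"linear":[1,-0.8,0],"turn":[0,0,0.073],"jaw":1}]'
python3 -c "
from h import *
print(rows_to([.55,.015,.24],.04))"
```

```text
t: 0.77
position: [0.3326, -0.262, 0.2424]
ee_rot: [-3.141, -0.001, 0.313]
ft_force: [-0.3, -0.6, 0.4]
grip_width: 0.0853
t: 1.1
position: [0.4042, -0.155, 0.2423]
ee_rot: [-3.141, -0.001, 0.157]
ft_force: [0.0, -0.7, 0.0]
grip_width: 0.0856
t: 1.43
position: [0.4914, -0.0606, 0.2419]
ee_rot: [-3.14, -0.0, 0.042]
ft_force: [0.4, -0.4, 1.2]
grip_width: 0.0852
(array([ 0.617, -0.731,  0.019]), np.float64(0.0015))
```

```bash
python3 -m crank '[{"linear":[0.6,-0.7,0],"turn":[0,0,0],"jaw":1},{"linear":[0.6,-0.7,0],"turn":[0,0,0],"jaw":1},{"linear":[0.6,-0.7,0],"turn":[0,0,0],"jaw":1},{"linear":[0.6,-0.7,0],"turn":[0,0,0],"jaw":1}]'
python3 - <<'E'
from h import *
import pickle
s=ctrl.state(); im,d=ctrl.grab_frame('wrist'); pickle.dump((s,im,d),open('w1.pkl','wb')); cv2.imwrite('pics/w1.png',im[:,:,::-1])
E
```

```text
t: 1.77
position: [0.5471, 0.0099, 0.2414]
ee_rot: [-3.141, 0.001, 0.043]
ft_force: [0.5, -0.4, 0.1]
grip_width: 0.0854
```

View pics/w1.png

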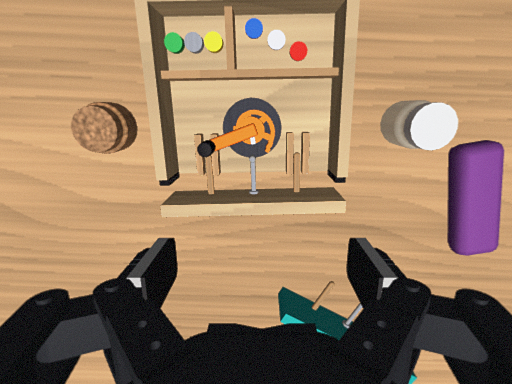

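The wrist view shows knob (206,149), cam hub near (252,130), bolt head near (252,141), panel top band at rows ~203–215, columns 162–345, and buffers at (168,181) and (338,179). I'll measure these with depth and colour.

```bash
cat > meas.py <<'E'
from h import *
import pickle,sys
s,im,d=pickle.load(open(sys.argv[1],'rb'))
H,W=d.shape; uu,vv=np.meshgrid(np.arange(W),np.arange(H)); uv=np.c_[uu.ravel(),vv.ravel()]
o,dr=rays('wrist',uv,s); P=(o+dr*d.ravel()[:,None]).reshape(H,W,3)
hsv=cv2.cvtColor(im,cv2.COLOR_RGB2HSV)
roi=(abs(P[...,1]-.015)<.125)&(P[...,0]>.42)&(P[...,0]<.75)&(d>0.2)
# panel top
m=roi&(abs(P[...,2]-.06)<.006)&(P[...,0]<.54)&(hsv[...,2]>90)
n,l,st,ce=cv2.connectedComponentsWithStats(m.astype(np.uint8)); i=1+st[1:,4].argmax(); c=max(cv2.findContours((l==i).astype(np.uint8),0,1)[0],key=len)
q=onz('wrist',c.reshape(-1,2),.06,s)[:,:2]
r=cv2.minAreaRect((q*1000).astype(np.float32)); print('panel top rect mm',r, 'z',np.median(P[l==i][:,2]))
# knob
m=roi&(hsv[...,2]<70)&(P[...,2]>.045)
n,l,st,ce=cv2.connectedComponentsWithStats(m.astype(np.uint8))
for i in range(1,n):
    if st[i,4]>15: print('dark',st[i],ce[i].round(1),np.median(P[l==i],0).round(4))
# orange
m=roi&(hsv[...,0]<20)&(hsv[...,1]>190)&(hsv[...,2]>90)
print('orange',m.sum(),np.median(P[m],0).round(4))
# disk (dark grey)
m=roi&(hsv[...,1]<60)&(hsv[...,2]<110)&(P[...,2]<.03)&(P[...,0]>.52)
n,l,st,ce=cv2.connectedComponentsWithStats(m.astype(np.uint8))
for i in range(1,n):
    if st[i,4]>60: print('grey',st[i],np.median(P[l==i],0).round(4))
# side inner walls / tops
m=roi&(abs(P[...,2]-.06)<.005)&(P[...,0]>.56)&(P[...,0]<.68)
for sg in (1,-1):
    k=m&((P[...,1]-.02)*sg>.07); x=P[k]; f=np.polyfit(x[:,0],x[:,1],1); print('side',sg,k.sum(),f,'y@.58',np.polyval(f,.58))
np.save('P.npy',P)
y0,y1,x0,x1=90,220,155,355
cv2.imwrite('pics/'+sys.argv[2],cv2.resize(im[y0:y1,x0:x1],None,fx=4,fy=4,interpolation=cv2.INTER_CUBIC)[:,:,::-1])
E
python3 meas.py w1.pkl w1c.png
```

```text
panel top rect mm ((506.4449768066406, 19.046775817871094), (17.10853385925293, 213.53797912597656), 3.9347331523895264) z 0.06046156085871804
dark [198 140  17  17 215] [206.  148.2] [0.5753 0.0686 0.0781]
dark [333 175  12   7  51] [338.4 179.1] [ 0.5427 -0.0773  0.0534]
dark [160 177  12   8  58] [166.1 181.7] [0.5309 0.1186 0.0533]
orange 1443 [0.5948 0.0234 0.0483]
grey [223  98  58  52 889] [0.6123 0.0275 0.0146]
grey [230 139  38  19 398] [0.5676 0.0246 0.0146]
side 1 1636 [0.06011816 0.08922191] y@.58 0.12409044355487099
side -1 1533 [ 0.06093038 -0.11208142] y@.58 -0.07674180288117644
```

View pics/w1c.png

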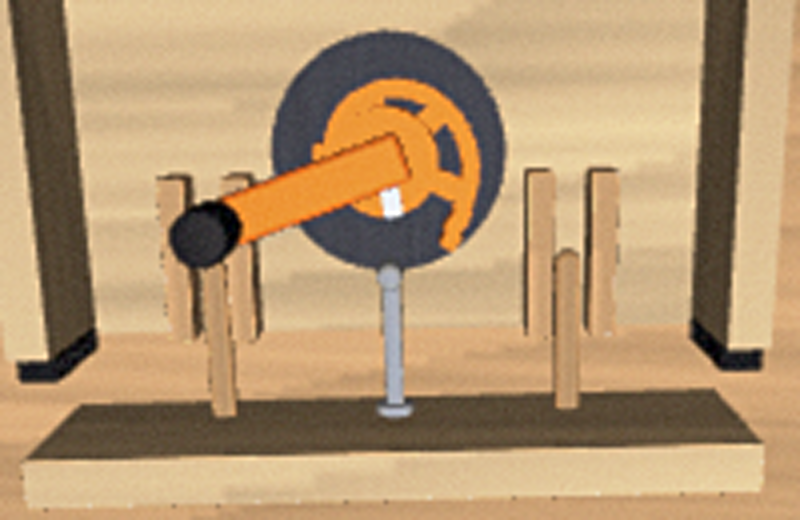

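```bash
python3 - <<'E'
from h import *
import pickle
s,im,d=pickle.load(open('w1.pkl','rb'))
g=lambda u,v:(155+u/4-.375,90+v/4-.375)
hsv=cv2.cvtColor(im,cv2.COLOR_RGB2HSV)
P=np.load('P.npy')
A=onz('wrist',[g(389,150)],.0146,s)[0]
E=onz('wrist',[g(273,150),g(506,150),g(389,30),g(389,270)],.0146,s); print('disk edges',E.round(4).tolist())
K=onz('wrist',[g(204,231)],.078,s)[0]; B=onz('wrist',[g(389,275)],.034,s)[0]
print('disk',A,'knob',K,'head',B)
th=.063; Rm=np.array([[np.cos(th),np.sin(th)],[-np.sin(th),np.cos(th)]])
k=Rm@(K-A)[:2]; print('knob rel',k,np.hypot(*k),'lever deg',np.degrees(np.arctan2(k[1],k[0])),'head rel',Rm@(B-A)[:2])
pm=np.array([.50645,.01905]);print('panel rel',Rm@(pm-A[:2]))
# top-view cross check
f=lambda u,v:(175+u/5.5-.4,80+v/4.7-.4)
print('top disk',onz('top',[f(355,350)],.0146)[0],'knob',onz('top',[f(232,362)],.078)[0])
E
```

```text
disk edges [[0.5927, 0.0597, 0.0146], [0.5958, -0.0113, 0.0146], [0.6291, 0.0255, 0.0146], [0.5574, 0.0231, 0.0146]]
disk [0.59425052 0.02432781 0.0146    ] knob [0.57612834 0.06902007 0.078     ] head [0.55918037 0.02250502 0.034     ]
knob rel [-0.01527248  0.04574454] 0.048226672613761 lever deg 108.46234042513433 head rel [-0.03511534  0.00038878]
panel rel [-0.08795862  0.00026043]
top disk [0.59153394 0.02261768 0.0146    ] knob [0.57034109 0.0684515  0.078     ]
```

```bash
python3 -c "
from h import *
print(rows_to([.4545,.0155,.24],.063))
print(onz('wrist',[(282,290)],.06,ctrl.state()))"
python3 -m crank '[{"linear":[-0.92,-0.1,0],"turn":[0,0,-0.013],"jaw":0},{"linear":[-0.92,-0.1,0],"turn":[0,0,-0.013],"jaw":0},{"linear":[-0.92,-0.1,0],"turn":[0,0,-0.013],"jaw":0},{"linear":[-0.92,-0.1,1],"turn":[0,0,-0.013],"jaw":0},{"linear":[-0.92,-0.1,1],"turn":[0,0,-0.013],"jaw":0},{"linear":[-0.92,-0.1,1],"turn":[0,0,-0.013],"jaw":0}]'
python3 -c "
from h import *
print(ctrl.state(),rows_to([.4545,.0155,.03],.063))"
```

```text
(array([-0.914, -0.107,  0.016]), np.float64(-0.0135))
[[ 0.39727165 -0.02298174  0.06      ]]
t: 2.32
position: [0.4513, 0.0135, 0.1383]
ee_rot: [-3.141, 0.003, 0.059]
ft_force: [0.1, 0.4, -0.9]
grip_width: 0.0425
{'t': 2.3167, 'q': array([-1.40777260e-01, -4.61439665e-02,  1.85840907e+00, -2.26908535e-04,
        1.33275791e+00,  1.37102469e+00]), 'qvel': array([-0.00069451,  0.15401785,  0.20612062, -0.00054999, -0.35732247,
        0.00090179]), 'joint_torque': array([ 2.15084190e-01, -5.66224945e+01, -5.84085381e+01,  1.00505284e-03,
       -4.98936418e-01, -1.92258223e-03]), 'position': array([0.45131047, 0.01354066, 0.13830525]), 'ee_rot': array([-3.14112785,  0.00340587,  0.05904905]), 'ft_force': array([ 0.14215361,  0.36791307, -0.88149296]), 'ft_torque': array([-0.01320825,  0.06643294, -0.02386864]), 'grip_width': 0.042521520843876316} (array([ 0.033, -0.018,  1.083]), np.float64(-0.0025))
```

```bash
python3 -m crank '[{"linear":[0,0,1],"turn":[0,0,0],"jaw":0},{"linear":[0,0,1],"turn":[0,0,0],"jaw":0},{"linear":[0,0,1],"turn":[0,0,0],"jaw":0},{"linear":[0,0,1],"turn":[0,0,0],"jaw":0},{"linear":[0.2,0,1],"turn":[0,0,0],"jaw":0},{"linear":[0.25,0,1],"turn":[0,0,0],"jaw":0},{"linear":[0.27,0,1],"turn":[0,0,0],"jaw":0}]'
python3 -m crank '[{"linear":[0.02,0,0],"turn":[0,0,0],"jaw":0},{"linear":[0.04,0,0],"turn":[0,0,0],"jaw":0},{"linear":[0.06,0,0],"turn":[0,0,0],"jaw":0}]'
```

```text
t: 2.9
position: [0.482, 0.0153, 0.0439]
ee_rot: [3.141, -0.002, 0.06]
ft_force: [0.2, -0.4, 0.3]
grip_width: 0.0421
t: 3.15
position: [0.4866, 0.0162, 0.0428]
ee_rot: [3.142, -0.0, 0.06]
ft_force: [-4.2, -0.5, 2.5]
grip_width: 0.0428
```

```bash
python3 -m crank '[{"linear":[0.02,0,0],"turn":[0,0,0],"jaw":0},{"linear":[0.04,0,0],"turn":[0,0,0],"jaw":0},{"linear":[0.06,0,0],"turn":[0,0,0],"jaw":0}]'
python3 -m crank '[{"linear":[0.015,0,0],"turn":[0,0,0],"jaw":0},{"linear":[0.03,0,0],"turn":[0,0,0],"jaw":0},{"linear":[0.045,0,0],"turn":[0,0,0],"jaw":0}]'
```

```text
t: 3.4
position: [0.4926, 0.0167, 0.0424]
ee_rot: [-3.142, 0.0, 0.06]
ft_force: [-4.3, -0.2, 3.4]
grip_width: 0.0425
t: 3.65
position: [0.4972, 0.017, 0.0423]
ee_rot: [-3.141, 0.0, 0.06]
ft_force: [-3.9, -0.7, 4.1]
grip_width: 0.0425
```

```bash
python3 - <<'E'
from h import *
import pickle
s=ctrl.state(); im,d=ctrl.grab_frame('top'); cv2.imwrite('pics/top1.png',cv2.resize(im[100:210,180:300],None,fx=5,fy=5,interpolation=cv2.INTER_CUBIC)[:,:,::-1])
im,d=ctrl.grab_frame('wrist'); cv2.imwrite('pics/w2.png',im[:,:,::-1])
E
```

```text
(no output)
```

View pics/w2.png

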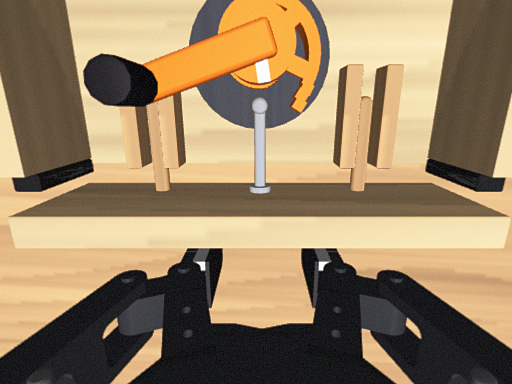

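The head at (260,106) is centred on the open mouth. I'll push the last few millimetres gently until the stop is felt.

```bash
python3 -m crank '[{"linear":[0.01,0,0],"turn":[0,0,0],"jaw":0},{"linear":[0.02,0,0],"turn":[0,0,0],"jaw":0}]'
python3 -m crank '[{"linear":[0.01,0,0],"turn":[0,0,0],"jaw":0},{"linear":[0.02,0,0],"turn":[0,0,0],"jaw":0}]'
```

```text
t: 3.92
position: [0.4992, 0.0171, 0.0423]
ee_rot: [-3.141, 0.0, 0.06]
ft_force: [-3.2, -0.0, 1.7]
grip_width: 0.0425
t: 4.08
position: [0.5012, 0.0172, 0.0423]
ee_rot: [-3.141, 0.0, 0.06]
ft_force: [-4.0, -0.3, 1.6]
grip_width: 0.0429
```

```bash
python3 -m crank '[{"linear":[0.01,0,0],"turn":[0,0,0],"jaw":0},{"linear":[0.02,0,0],"turn":[0,0,0],"jaw":0}]'
python3 -m crank '[{"linear":[0.01,0,0],"turn":[0,0,0],"jaw":0}]'
python3 -m crank '[{"linear":[0.01,0,0],"turn":[0,0,0],"jaw":0}]'
```

```text
t: 4.25
position: [0.5019, 0.0173, 0.0422]
ee_rot: [-3.141, 0.004, 0.06]
ft_force: [-25.6, -2.9, 19.6]
grip_width: 0.0425
t: 4.33
position: [0.5021, 0.0173, 0.0422]
ee_rot: [-3.141, 0.005, 0.06]
ft_force: [-33.5, -3.6, 27.0]
grip_width: 0.0426
t: 4.42
position: [0.5023, 0.0173, 0.0422]
ee_rot: [-3.141, 0.007, 0.061]
ft_force: [-43.3, -5.0, 34.5]
grip_width: 0.0429
```

Hard stop found at TCP x≈0.502, so the head is against the hub. Those last two rows pushed harder than I wanted. Backing off and checking that the head stayed in the mouth.

```bash
python3 -m crank '[{"linear":[-0.2,0,0],"turn":[0,0,0],"jaw":0},{"linear":[-0.4,0,0],"turn":[0,0,0],"jaw":0},{"linear":[-0.4,0,0],"turn":[0,0,0],"jaw":0},{"linear":[-0.4,0,-0.4],"turn":[0,0,0],"jaw":0},{"linear":[-0.4,0,-0.8],"turn":[0,0,0],"jaw":0},{"linear":[-0.4,0,-1],"turn":[0,0,0],"jaw":0},{"linear":[0,0,-1],"turn":[0,0,0],"jaw":0},{"linear":[0.5,0,-1],"turn":[0,0,0],"jaw":0},{"linear":[0.5,0,-1],"turn":[0,0,0],"jaw":0},{"linear":[0.5,0,-1],"turn":[0,0,0],"jaw":0}]'
python3 - <<'E'
from h import *
import pickle
s=ctrl.state(); im,d=ctrl.grab_frame('wrist'); pickle.dump((s,im,d),open('w3.pkl','wb')); cv2.imwrite('pics/w3.png',im[:260,100:420,:][:,:,::-1].repeat(2,0).repeat(2,1))
E
```

```text
t: 5.25
position: [0.5572, 0.0205, 0.1416]
ee_rot: [-3.141, 0.0, 0.06]
ft_force: [-0.5, -0.3, -0.2]
grip_width: 0.0427
```

View pics/w3.png

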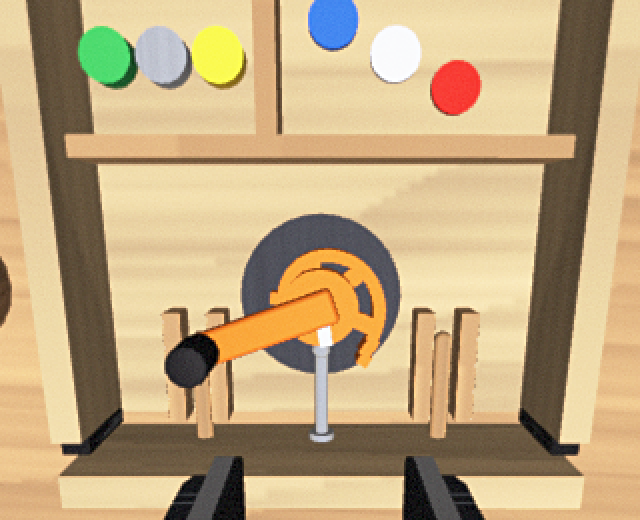

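The bolt head, crop (321,350), now sits in the mouth at the hub's white tick, with the dowels in their guides. I'll refine the axis and knob from this closer view.

```bash
python3 - <<'E'
from h import *
import pickle
s,im,d=pickle.load(open('w3.pkl','rb'))
g=lambda u,v:(100+u/2-.25,v/2-.25)
hsv=cv2.cvtColor(im,cv2.COLOR_RGB2HSV)
A=onz('wrist',[g(321.5,293)],.0146,s)[0]; K=onz('wrist',[g(186,366)],.078,s)[0]; B=onz('wrist',[g(321,352)],.034,s)[0]
print(s['position'],'axis',A,'knob',K,'head',B)
print('edges',onz('wrist',[g(243,293),g(400,293),g(321,213),g(321,373)],.0146,s).round(4).tolist())
A2=(A+[.59425,.02433,.0146])/2; print('lever world deg',np.degrees(np.arctan2(*(K-A)[[1,0]])),np.hypot(*(K-A)[:2]))
E
```

```text
[0.55723245 0.02051338 0.14157313] axis [0.59469038 0.02413439 0.0146    ] knob [0.57444507 0.07033845 0.078     ] head [0.57210192 0.02292094 0.034     ]
edges [[0.5926, 0.0593, 0.0146], [0.5968, -0.011, 0.0146], [0.6291, 0.0264, 0.0146], [0.5576, 0.0222, 0.0146]]
lever world deg 113.66167312743325 0.05044489764175841
```

```bash
python3 -c "
from h import *
print(rows_to([.575,.0702,.0685],2.147))"
python3 -m crank '[{"linear":[0,0,0],"turn":[0,0,-0.9],"jaw":0},{"linear":[0,0,0],"turn":[0,0,-0.9],"jaw":0},{"linear":[0,0,0],"turn":[0,0,-0.9],"jaw":0},{"linear":[0,0,0],"turn":[0,0,-0.9],"jaw":0},{"linear":[0.2,-0.48,0],"turn":[0,0,-0.9],"jaw":0},{"linear":[0.2,-0.48,0],"turn":[0,0,-0.9],"jaw":0},{"linear":[0.2,-0.48,0],"turn":[0,0,-0.9],"jaw":0},{"linear":[0.2,-0.48,0],"turn":[0,0,-0.9],"jaw":0},{"linear":[0.2,-0.48,0],"turn":[0,0,-0.9],"jaw":0},{"linear":[0.2,-0.48,0],"turn":[0,0,-0.9],"jaw":0},{"linear":[0.2,-0.48,0],"turn":[0,0,-0.9],"jaw":0},{"linear":[0.2,-0.48,0],"turn":[0,0,-0.9],"jaw":0}]'
python3 -m crank '[{"linear":[0,0,0],"turn":[0,0,-0.42],"jaw":0},{"linear":[0,0,0],"turn":[0,0,-0.42],"jaw":0},{"linear":[0,0,0],"turn":[0,0,-0.42],"jaw":0},{"linear":[0,0,0],"turn":[0,0,-0.42],"jaw":0},{"linear":[0,0,0],"turn":[0,0,-0.42],"jaw":0},{"linear":[0,0,0],"turn":[0,0,-0.42],"jaw":0},{"linear":[0,0,0],"turn":[0,0,-0.42],"jaw":0}]'
python3 -c "
from h import *
print(ctrl.state()['q'],rows_to([.575,.0702,.0685],2.147))"
```

```text
(array([ 0.223, -0.484,  0.73 ]), np.float64(-1.3283))
t: 6.3
position: [0.5712, 0.0695, 0.1425]
ee_rot: [3.141, -0.0, 1.482]
ft_force: [-0.0, -0.2, 0.2]
grip_width: 0.0432
t: 6.88
position: [0.5713, 0.0695, 0.1425]
ee_rot: [3.141, -0.0, 2.136]
ft_force: [0.5, 0.2, -1.1]
grip_width: 0.0431
[-1.28917882e-02  2.04463229e-01  1.57876353e+00  1.14883313e-04
  1.35826016e+00 -5.77739736e-01] (array([-0.014,  0.035,  0.74 ]), np.float64(-0.0072))
```

```bash
python3 -m crank '[{"linear":[-0.014,0.035,0.3],"turn":[0,0,0],"jaw":0},{"linear":[-0.014,0.035,0.5],"turn":[0,0,0],"jaw":0},{"linear":[-0.014,0.035,0.65],"turn":[0,0,0],"jaw":0},{"linear":[-0.014,0.035,0.73],"turn":[0,0,0],"jaw":0},{"linear":[-0.014,0.035,0.73],"turn":[0,0,0],"jaw":-0.4},{"linear":[-0.014,0.035,0.73],"turn":[0,0,0],"jaw":-0.4},{"linear":[-0.014,0.035,0.73],"turn":[0,0,0],"jaw":-0.4},{"linear":[-0.014,0.035,0.73],"turn":[0,0,0],"jaw":-0.4}]'
python3 - <<'E'
from h import *
s=ctrl.state(); im,d=ctrl.grab_frame('wrist'); cv2.imwrite('pics/w4.png',im[:,:,::-1])
# arc rows, beta=10deg
for dl in (6,12,18,24,30,36,42,48,54,60,66,72):
    a=np.radians(dl); v=R.from_euler('z',a).apply([.4924,.0868,0])-[.4924,.0868,0]; print(dl,v[:2].round(3),round(dl/90,4))
E
```

```text
t: 7.55
position: [0.5764, 0.0702, 0.0706]
ee_rot: [3.14, 0.001, 2.133]
ft_force: [0.3, -0.2, 0.6]
grip_width: 0.0254
6 [-0.012  0.051] 0.0667
12 [-0.029  0.1  ] 0.1333
18 [-0.051  0.148] 0.2
24 [-0.078  0.193] 0.2667
30 [-0.109  0.235] 0.3333
36 [-0.145  0.273] 0.4
42 [-0.185  0.307] 0.4667
48 [-0.227  0.337] 0.5333
54 [-0.273  0.363] 0.6
60 [-0.321  0.383] 0.6667
66 [-0.371  0.398] 0.7333
72 [-0.423  0.408] 0.8
```

View pics/w4.png

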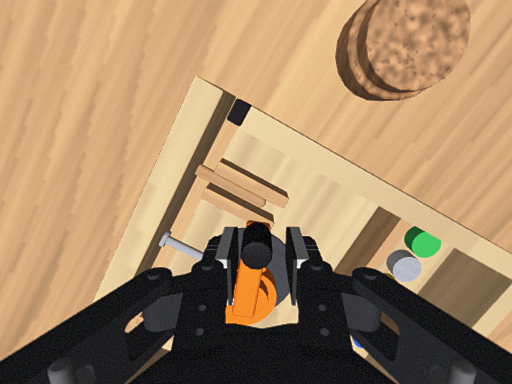

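Knob (257,245) sits between the fingers (235 to 292). I'll swing it clockwise.

```bash
python3 -m crank '[{"linear":[-0.012,0.051,0],"turn":[0,0,0.067],"jaw":-0.4},{"linear":[-0.029,0.1,0],"turn":[0,0,0.133],"jaw":-0.4},{"linear":[-0.051,0.148,0],"turn":[0,0,0.2],"jaw":-0.4},{"linear":[-0.078,0.193,0],"turn":[0,0,0.267],"jaw":-0.4}]'
```

```text
t: 7.93
position: [0.5966, 0.0739, 0.0699]
ee_rot: [3.141, 0.0, 1.709]
ft_force: [-0.7, -2.0, 0.7]
grip_width: 0.0262
```

```bash
cat >> h.py <<'E'
def arc(C=(.5945,.0242),r=.050):
    s=ctrl.state(); p=s['position'][:2]-np.array(C); y=s['ee_rot'][2]; a=np.arctan2(p[1],p[0]); F=s['ft_force'][:2]
    t=np.array([np.sin(a),-np.cos(a)])
    print('t',round(s['t'],2),'yaw',round(np.degrees(y),1),'tcp angle',round(np.degrees(a),1),'r',np.hypot(*p).round(4),'resist F',(-F@t).round(2),'radial',(F@p/np.hypot(*p)).round(2),'cam~ (lead not removed)',(np.radians(103.6)-a).round(3),'z',s['position'][2].round(4),'q',s['q'][[0,5]].round(3))
E
python3 -c "
from h import *
arc()"
```

```text
t 7.93 yaw 97.9 tcp angle 87.5 r 0.0498 resist F 0.6 radial -2.06 cam~ (lead not removed) 0.28 z 0.0699 q [-0.005 -0.143]
```

```bash
python3 -m crank '[{"linear":[-0.012,0.051,0],"turn":[0,0,0.067],"jaw":-0.4},{"linear":[-0.029,0.1,0],"turn":[0,0,0.133],"jaw":-0.4},{"linear":[-0.051,0.148,0],"turn":[0,0,0.2],"jaw":-0.4},{"linear":[-0.078,0.193,0],"turn":[0,0,0.267],"jaw":-0.4},{"linear":[-0.109,0.235,0],"turn":[0,0,0.333],"jaw":-0.4},{"linear":[-0.145,0.273,0],"turn":[0,0,0.4],"jaw":-0.4}]'
python3 -c "
from h import *
arc()"
python3 -m crank '[{"linear":[-0.012,0.051,0],"turn":[0,0,0.067],"jaw":-0.4},{"linear":[-0.029,0.1,0],"turn":[0,0,0.133],"jaw":-0.4}]'
python3 - <<'E'
from h import *
arc()
s=ctrl.state(); im,d=ctrl.grab_frame('wrist'); cv2.imwrite('pics/w5.png',im[:,:,::-1])
E
```

```text
t: 8.43
position: [0.6256, 0.0634, 0.0698]
ee_rot: [3.142, -0.0, 1.081]
ft_force: [-2.2, 1.1, 0.1]
grip_width: 0.0257
t 8.43 yaw 61.9 tcp angle 51.6 r 0.0501 resist F 2.35 radial -0.51 cam~ (lead not removed) 0.908 z 0.0698 q [-0.021  0.469]
t: 8.6
position: [0.6331, 0.0562, 0.0698]
ee_rot: [-3.142, -0.0, 0.872]
ft_force: [-3.4, 0.1, 0.5]
grip_width: 0.0255
t 8.6 yaw 49.9 tcp angle 39.7 r 0.0501 resist F 2.24 radial -2.52 cam~ (lead not removed) 1.116 z 0.0698 q [-0.033  0.666]
```

View pics/w5.png

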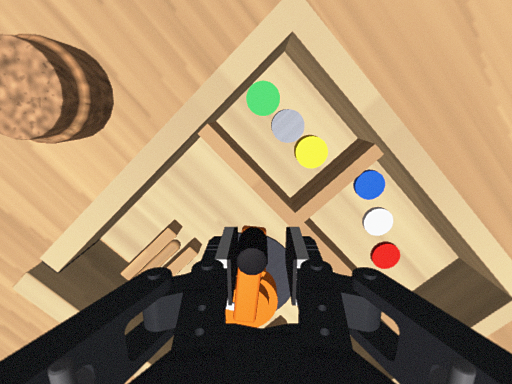

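The knob (250,255) follows against the left finger and the panel has drawn in. Free drag is about 2.3 N. I'll continue in shorter steps.

```bash
python3 -m crank '[{"linear":[-0.012,0.051,0],"turn":[0,0,0.067],"jaw":-0.4},{"linear":[-0.029,0.1,0],"turn":[0,0,0.133],"jaw":-0.4},{"linear":[-0.051,0.148,0],"turn":[0,0,0.2],"jaw":-0.4},{"linear":[-0.078,0.193,0],"turn":[0,0,0.267],"jaw":-0.4}]'
python3 - <<'E'
from h import *
arc()
for dl in (4,8,12,16):
    a=np.radians(dl); v=R.from_euler('z',a).apply([.4924,.0868,0])-[.4924,.0868,0]; print(dl,v[:2].round(3),round(dl/90,4))
E
```

```text
t: 8.98
position: [0.6427, 0.038, 0.0697]
ee_rot: [-3.141, -0.0, 0.455]
ft_force: [-1.6, 0.8, -0.4]
grip_width: 0.0259
t 8.98 yaw 26.1 tcp angle 16.0 r 0.0502 resist F 1.19 radial -1.29 cam~ (lead not removed) 1.529 z 0.0697 q [-0.061  1.055]
4 [-0.007  0.034] 0.0444
8 [-0.017  0.068] 0.0889
12 [-0.029  0.1  ] 0.1333
16 [-0.043  0.132] 0.1778
```

```bash
python3 -m crank '[{"linear":[-0.007,0.034,0],"turn":[0,0,0.044],"jaw":-0.4},{"linear":[-0.017,0.068,0],"turn":[0,0,0.089],"jaw":-0.4},{"linear":[-0.029,0.1,0],"turn":[0,0,0.133],"jaw":-0.4}]' >/dev/null; python3 -c "
from h import *
arc()"
python3 -m crank '[{"linear":[-0.007,0.034,0],"turn":[0,0,0.044],"jaw":-0.4},{"linear":[-0.017,0.068,0],"turn":[0,0,0.089],"jaw":-0.4}]' >/dev/null; python3 -c "
from h import *
arc()"
```

```text
t 9.23 yaw 14.2 tcp angle 4.1 r 0.0501 resist F 2.74 radial -1.39 cam~ (lead not removed) 1.737 z 0.0697 q [-0.076  1.246]
t 9.4 yaw 6.2 tcp angle -3.8 r 0.0501 resist F 1.75 radial -1.79 cam~ (lead not removed) 1.875 z 0.0697 q [-0.087  1.375]
```

```bash
python3 -m crank '[{"linear":[-0.007,0.034,0],"turn":[0,0,0.044],"jaw":-0.4},{"linear":[-0.017,0.068,0],"turn":[0,0,0.089],"jaw":-0.4}]' >/dev/null; python3 -c "
from h import *
arc()"
```

```text
t 9.57 yaw -1.8 tcp angle -11.8 r 0.0501 resist F 2.05 radial -1.48 cam~ (lead not removed) 2.013 z 0.0697 q [-0.098  1.504]
```

```bash
python3 -m crank '[{"linear":[-0.007,0.034,0],"turn":[0,0,0.044],"jaw":-0.4},{"linear":[-0.017,0.068,0],"turn":[0,0,0.089],"jaw":-0.4}]' >/dev/null; python3 -c "
from h import *
arc()"
python3 -m crank '[{"linear":[-0.007,0.034,0],"turn":[0,0,0.044],"jaw":-0.4},{"linear":[-0.017,0.068,0],"turn":[0,0,0.089],"jaw":-0.4}]' >/dev/null; python3 -c "
from h import *
arc()"
```

```text
t 9.73 yaw -9.8 tcp angle -19.8 r 0.0502 resist F 1.79 radial -1.92 cam~ (lead not removed) 2.153 z 0.0697 q [-0.109  1.633]
t 9.9 yaw -17.8 tcp angle -27.8 r 0.0502 resist F 1.68 radial -0.98 cam~ (lead not removed) 2.293 z 0.0697 q [-0.119  1.762]
```

```bash
python3 -m crank '[{"linear":[-0.007,0.034,0],"turn":[0,0,0.044],"jaw":-0.4},{"linear":[-0.017,0.068,0],"turn":[0,0,0.089],"jaw":-0.4}]' >/dev/null; python3 -c "
from h import *
arc()"
python3 -m crank '[{"linear":[-0.007,0.034,0],"turn":[0,0,0.044],"jaw":-0.4},{"linear":[-0.017,0.068,0],"turn":[0,0,0.089],"jaw":-0.4}]' >/dev/null; python3 -c "
from h import *
arc()"
```

```text
t 10.07 yaw -25.8 tcp angle -35.8 r 0.0503 resist F 1.52 radial -0.08 cam~ (lead not removed) 2.433 z 0.0697 q [-0.13   1.892]
t 10.23 yaw -33.8 tcp angle -43.7 r 0.0503 resist F 3.41 radial -1.15 cam~ (lead not removed) 2.571 z 0.0698 q [-0.139  2.022]
```

```bash
python3 -m crank '[{"linear":[-0.007,0.034,0],"turn":[0,0,0.044],"jaw":-0.4}]' >/dev/null; python3 -c "
from h import *
arc()"
python3 -m crank '[{"linear":[-0.007,0.034,0],"turn":[0,0,0.044],"jaw":-0.4}]' >/dev/null; python3 -c "
from h import *
arc()"
```

```text
t 10.32 yaw -37.8 tcp angle -47.6 r 0.0503 resist F 3.57 radial -0.34 cam~ (lead not removed) 2.639 z 0.0698 q [-0.143  2.087]
t 10.4 yaw -41.8 tcp angle -51.4 r 0.0504 resist F 5.26 radial 0.39 cam~ (lead not removed) 2.706 z 0.0698 q [-0.148  2.152]
```

Resistance is rising, so the buffers were met at about 2.5. One small row at a time now.

```bash
python3 -m crank '[{"linear":[-0.007,0.034,0],"turn":[0,0,0.044],"jaw":-0.4}]' >/dev/null; python3 -c "
from h import *
arc()"
python3 -m crank '[{"linear":[-0.007,0.034,0],"turn":[0,0,0.044],"jaw":-0.4}]' >/dev/null; python3 -c "
from h import *
arc()"
```

```text
t 10.48 yaw -45.7 tcp angle -55.3 r 0.0504 resist F 5.82 radial -0.34 cam~ (lead not removed) 2.773 z 0.0698 q [-0.151  2.217]
t 10.57 yaw -49.7 tcp angle -59.1 r 0.0504 resist F 6.72 radial 0.17 cam~ (lead not removed) 2.839 z 0.0698 q [-0.155  2.283]
```

```bash
python3 -m crank '[{"linear":[-0.007,0.034,0],"turn":[0,0,0.044],"jaw":-0.4}]' >/dev/null; python3 -c "
from h import *
arc()"
```

```text
t 10.65 yaw -53.6 tcp angle -62.9 r 0.0505 resist F 7.32 radial 0.34 cam~ (lead not removed) 2.906 z 0.0699 q [-0.159  2.348]
```

```bash
python3 -m crank '[{"linear":[-0.007,0.034,0],"turn":[0,0,0.044],"jaw":-0.4}]' >/dev/null; python3 -c "
from h import *
arc()"
python3 -m crank '[{"linear":[-0.007,0.034,0],"turn":[0,0,0.044],"jaw":-0.4}]' >/dev/null; python3 -c "
from h import *
arc()"
```

```text
t 10.73 yaw -57.6 tcp angle -66.7 r 0.0505 resist F 8.49 radial 0.37 cam~ (lead not removed) 2.973 z 0.0699 q [-0.162  2.414]
t 10.82 yaw -61.6 tcp angle -70.5 r 0.0506 resist F 10.98 radial 0.39 cam~ (lead not removed) 3.039 z 0.0699 q [-0.165  2.48 ]
```

```bash
python3 -m crank '[{"linear":[-0.007,0.034,0],"turn":[0,0,0.044],"jaw":-0.4}]' >/dev/null; python3 -c "
from h import *
arc()"
```

```text
t 10.9 yaw -65.5 tcp angle -74.3 r 0.0507 resist F 9.14 radial 0.79 cam~ (lead not removed) 3.106 z 0.07 q [-0.167  2.547]
```

```bash
python3 -m crank '[{"linear":[-0.007,0.034,0],"turn":[0,0,0.044],"jaw":-0.4}]' >/dev/null; python3 -c "
from h import *
arc()"
```

```text
t 10.98 yaw -69.5 tcp angle -78.2 r 0.0507 resist F 12.06 radial 2.66 cam~ (lead not removed) 3.173 z 0.07 q [-0.17   2.614]
```

About 10 N above free drag, 0.65 rad past first contact: firmly tight, so I'm stopping. Back off to the middle of the gap, then straight up.

```bash
python3 -m crank '[{"linear":[0,-0.05,0],"turn":[0,0,0],"jaw":-0.4},{"linear":[0,-0.05,0],"turn":[0,0,0],"jaw":-0.4},{"linear":[0,-0.05,0],"turn":[0,0,0],"jaw":-0.2},{"linear":[0,-0.05,0],"turn":[0,0,0],"jaw":-0.2}]'
python3 -m crank '[{"linear":[0,0,-0.2],"turn":[0,0,0],"jaw":-0.2},{"linear":[0,0,-0.5],"turn":[0,0,0],"jaw":-0.2},{"linear":[0,0,-0.8],"turn":[0,0,0],"jaw":-0.2},{"linear":[0,0,-1],"turn":[0,0,0],"jaw":-0.2},{"linear":[0,0,-1],"turn":[0,0,-0.1],"jaw":-0.2},{"linear":[0,0,-1],"turn":[0,0,-0.2],"jaw":-0.2},{"linear":[0,0,-1],"turn":[0,0,-0.3],"jaw":-0.2},{"linear":[0,0,-1],"turn":[0,0,-0.4],"jaw":-0.2},{"linear":[0,0,-1],"turn":[0,0,-0.5],"jaw":-0.2},{"linear":[0,0,-1],"turn":[0,0,-0.6],"jaw":-0.2},{"linear":[0,0,-1],"turn":[0,0,-0.7],"jaw":-0.2},{"linear":[0,0,-1],"turn":[0,0,-0.8],"jaw":-0.2}]'
python3 - <<'E'
from h import *
print(rows_to([.5572,.0205,.24],.063))
E
```

```text
t: 11.32
position: [0.6085, -0.0237, 0.0694]
ee_rot: [3.142, 0.0, -1.21]
ft_force: [-0.4, 0.1, 0.5]
grip_width: 0.034
t: 12.32
position: [0.6084, -0.0238, 0.1693]
ee_rot: [-3.142, 0.0, -0.204]
ft_force: [0.2, -0.5, -0.5]
grip_width: 0.034
(array([-0.591, -0.329, -0.707]), np.float64(-0.1702))
```

```bash
python3 -m crank '[{"linear":[-0.59,-0.33,-0.7],"turn":[0,0,-0.08],"jaw":0},{"linear":[-0.59,-0.33,-0.7],"turn":[0,0,-0.16],"jaw":0},{"linear":[-0.59,-0.33,-0.7],"turn":[0,0,-0.17],"jaw":0},{"linear":[-0.59,-0.33,-0.7],"turn":[0,0,-0.17],"jaw":0},{"linear":[-0.59,-0.33,-0.7],"turn":[0,0,-0.17],"jaw":0}]'
python3 - <<'E'
from h import *
import pickle
s=ctrl.state(); im,d=ctrl.grab_frame('wrist'); pickle.dump((s,im,d),open('w6.pkl','wb'))
E
python3 meas.py w6.pkl w6c.png
```

```text
t: 12.73
position: [0.5578, 0.0211, 0.2398]
ee_rot: [3.141, -0.001, 0.055]
ft_force: [-0.3, 0.7, -0.5]
grip_width: 0.0425
panel top rect mm ((527.1483764648438, 22.161819458007812), (15.563315391540527, 213.5557403564453), 3.1825461387634277) z 0.06049959151203596
dark [299 121  17  16 203] [306.5 128.3] [ 0.6116 -0.0207  0.0783]
dark [342 185  11   9  47] [346.  190.1] [ 0.5426 -0.0764  0.053 ]
dark [169 186  12   8  58] [175.2 190.8] [0.531  0.1188 0.0532]
orange 1212 [0.6009 0.0161 0.0481]
grey [232 108  55  59 921] [0.6121 0.0307 0.0147]
grey [262 140  28  27 299] [0.5743 0.0032 0.0146]
side 1 1585 [0.05952924 0.08966244] y@.58 0.1241893934856796
side -1 1529 [ 0.06138761 -0.11225812] y@.58 -0.07665331277962703
```

View pics/w6c.png

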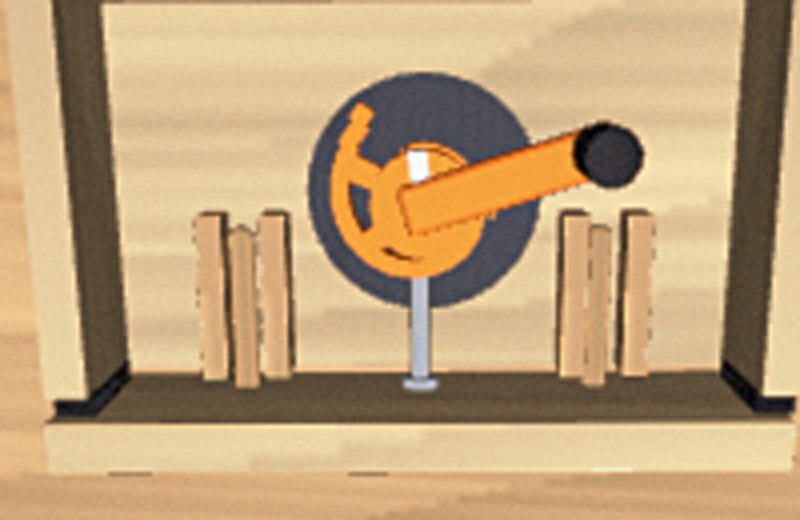

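The final view shows the panel flush on both buffers, crop (95,400) and (765,400). The lever has swung over to the right with the knob at (608,155), the bolt is hooked and the gripper is clear. Cam ≈ 3.0 rad. Handing in.

```bash
python3 -c "
from plant import ctrl
print(ctrl.state()['ft_force'],ctrl.job_done())"
```

```text
the job is handed in; nothing more can be done
[-0.36016767 -0.28071456  0.891292  ] None
```

The end panel is drawn up tight against both rubber buffers, and I handed the job in at about 13 s with the gripper well clear.

- **Panel:** I slid it in until the bolt head stopped against the cam's hub, at about 22 mm from the axis by camera (24 mm or less is enough to catch). The push itself took about 4 N. I batched the last rows without checking between them, so the force against the stop reached about 43 N on the fingertips. A closer picture showed the head still sitting properly in the mouth.
- **Cam:** I caged the lever knob between the fingers and swung it clockwise. Resistance was about 2 N when free and began rising at a cam angle of about 2.35 rad. I stopped near 3.0 rad, at about 12 N (noise about 1 N). That is about 10 N above free, against the 16 N more that crushes the buffers.
- **Last checks:** The wrist picture shows the panel touching both buffers and square to the caddy within about 0.3 degrees. The knob was found about where I left it, and the force on the tool was about zero. I moved nothing else, but took no final overall picture of the bystanders.
- **Small disagreement:** Tightness came about 0.65 rad after contact, a little later than the stated 0.5 rad. I stopped on force rather than angle.

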